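# Seat the dip pot on its peg stand

## Robot

A 6-joint arm with a two-finger parallel gripper is mounted at the origin on the work surface. World frame = base frame: x ahead of the robot, y to its left, z up, the work surface at z = 0. Lengths are in m, angles in rad, forces in N, time in s.
With the tool pointing down it reaches from about 0.3 to 0.875 m from the base axis. Payload 6.4 kg.
Tool frame: the origin (TCP) lies between the finger pads; the fingertips stand 25 mm ahead of it and the grasp point (between the pads) lies 6 mm ahead of it (manip.tcp_to_tips is the distance from the TCP to the fingertips, in m); z points along the fingers, y is the direction in which the jaws open and shut (so a half turn about z gives the same grasp; the last joint's range is limited). The gripper opens to 85 mm and grips with 20 to 120 N. Pads are 22 mm wide; open, the fingers measure 114 mm over their backs; the gripper's body (76 mm by 85 mm) begins 54 mm behind the grasp point. The pads swing forward as they close: fully open they stand 13 mm farther back than shut.
Start: joints at [-1.379, 0.181, 1.607, -0, 1.354, -0.206], TCP at [0.223, -0.53, 0.256] pointing down, gripper open.
Joint ranges: [-2.99, 2.99], [-0.89, 2.07], [0.3, 2.58], [-1.14, 4.28], [0, 2.63], [-3.12, 3.12]. Speed limits (rad/s): [2.57, 2.57, 3.01, 3.14, 3.14, 3.14].

## Interface

Orientations are given as a rotation vector (axis times angle).
In Python, from workcell import manip gives the robot as it stands.
- The arm moves only by the tool arm_command, never from a script. Its argument "plan" is a list that holds one entry, the list of rows, each a list of 7 numbers: the turn, a rotation vector about the tool's x, y, z in units of 5 degrees (1.0 is 5 degrees), then the shift along the tool's x, y, z in units of 25 mm (1.0 is 25 mm), then the opening, from -1 (shut) to 1 (fully open), so that 0 is half open. A call has 1 to 12 rows; each row is the pose to reach, as a shift and turn from the pose commanded when the call began, along the tool's axes at that moment; what a row does not reach only later rows make up. A row lasts 1/10 s, in which the tool goes at most 50 mm and 8.59 degrees, less where a joint would pass 70% of its speed; a pose out of reach is approached as far as the arm can. A call with a gripper value outside its range is refused whole. The fingers move at their own pace and stop on an object; "force" is the grip in N (left out, the last holds). Time passes only in rows, so rows that repeat a pose let the fingers close. It gives the time, the measured TCP pose, the force and the opening at its end, in the units of the state.
- manip.sense(): the state, without advancing time (a new reading comes with each control period).
- manip.capture(name): name is "scene" or "side" or "wrist"; returns the picture (384x512x3 uint8, red, green, blue); there is no depth.
- manip.get_calibration(name): a dict with "fx", "fy", "cx", "cy" (pixels), "xyz" and "rotation" of the camera in the world; the wrist camera has in their place "mount" (4x4, takes a point from camera to tool coordinates, whose origin is the TCP and whose axes are the flange's). Camera axes: x right, y down, z forward; pixel columns grow to the right and rows downward; lengths in m; the calibration is good to about 2 mm. A picture is of the moment at which its call begins: read the wrist's pose just before it. get_calibration takes no time and is no camera call.
- manip.hand_in(): hands the job in, once; it reports no verdict.
The state is a dict: "time_s": time; "joint_positions": joint angles; "qd": joint speeds; "tau": joint torques, N m; "position": TCP position; "ee_rot": TCP orientation; "force": force on the tool from outside, world axes, zero at the start; "ft_torque": the same for the moment, N m; "grip_width": opening from 0.0 (shut) to 1.0 (fully open).
Only numpy, scipy, OpenCV 4.12 (cv2) and the standard library are available. Lean on these libraries where they do the work, as an engineer would, in place of code of your own. Each camera call takes 0.05 s, during which the arm holds its last target.

## Task

The yellow dip pot for the bench grinder stands loose on the bench. Carry it upright to the empty teal stand and lower it gently, without dropping it, onto the two pegs until its foot plate sits fully home, flat on the stand, then let go; either way round will do. Leave the grey pot on the other stand and the two bushings where they are.

Things in the scene. Friction and masses are not known exactly. Their poses are not given: they have to be found in the camera images.
- pot: The yellow dip pot, loose on the bench, 0.34-0.63 kg: foot plate 160 (x) x 64 (y) x 8 thick; open round cup on its middle, diameter 72 to 76, rim 68 above the underside; fixed handle over the cup. Two vertical through holes, diameter 14, in the foot plate at x = -60 and +60, y = 0. Origin: centre of the underside, z up. The same after a half turn about z.
- pot_handle (a point): Middle of the yellow pot's rigid carrying handle, 105 mm straight above the pot's origin, axes as the pot's. The handle is a black bar 78 long (x), 12 thick (y), 20 tall (95 to 115 above the underside), on two thin steel uprights at its ends; 27 mm is free between the rim and the bar.
- stand: The empty stand, fixed: teal slab 190 (x) x 90 (y) x 20 tall with two upright steel pegs at x = -60 and +60, y = 0. Pegs: diameter 10, 30 above the slab (tips 50 above the bench), last 8 mm tapering to diameter 4. Origin: centre of its underside on the bench (z = 0), z up, x along the line of pegs.
- stand_seat (a point): Centre of the empty stand's top face, midway between its pegs, 20 mm above the bench, axes as the stand's. A seated pot has its origin here.
- full_stand: The other stand, of the same make as the empty one, already carrying the grey pot; fixed. Origin: centre of its underside.
- grey_pot: A grey pot, otherwise the same as the yellow one, already seated on the other stand; leave it alone. Its handle's top is 135 mm above the bench. Origin: centre of its underside.
- bushing_a: Rust-brown steel bushing standing on the bench, outer diameter 38, 45 tall, loose; leave it alone. Origin: centre of its underside.
- bushing_b: Dark steel bushing standing on the bench, outer diameter 38, 45 tall, loose; leave it alone. Origin: centre of its underside.
There are look-alikes about, which are no part of the job. What is shaped like the stand but orange or white is not meant.

How it is judged:
At the end, for the whole second after the job is handed in: The yellow pot rests released on the empty stand, pegs through its holes: within 6 mm sideways and 3 mm in height of the seat point, within 0.09 rad of the peg line (either way round), upright within 0.04 rad; grey pot moved under 15 mm, bushings under 30 mm (horizontal distance between pot and stand_seat below 0.006 m and z of pot in the frame of stand_seat between -0.003 and 0.003 m and angle between the x axis of pot and the x axis of stand_seat, either way round below 0.09 rad and angle between pot's own z axis and vertical below 0.04 rad and linear speed of pot below 0.02 m/s and distance of grey_pot from where it was at the start of the episode below 0.015 m and distance of each of bushing_a, bushing_b from where it was at the start of the episode below 0.03 m); the robot touches nothing.
It fails at once if the yellow pot is tipped by more than about 35 degrees (angle between pot's own z axis and vertical above 0.6 rad).
It fails at once if the yellow pot is dropped (falls free, faster than 0.5 m/s, which is a fall of more than 12 mm) (contact force between pot and the fingers below 0.05 N and linear speed of pot above 0.5 m/s).
It fails at once if the yellow pot is rammed onto the stand with more than 60 N (contact force between pot and stand above 60 N).
It fails at once if the grey pot is shifted by more than 15 mm (distance of grey_pot from where it was at the start of the episode above 0.015 m).
It fails at once if a bushing is shifted by more than 30 mm (distance of any of bushing_a, bushing_b from where it was at the start of the episode above 0.03 m).
It also fails if it takes over 38 s, if anything falls off the work surface, if the arm or the gripper's body presses on something with over 40 N, if the wrist force passes 120 N, or if a joint passes its speed limit or range.

## Working session

There is one attempt and no reset: what is moved stays moved. The work goes in short steps, Python scripts to look and compute and a tool call to move; the robot and the scene stay as the last step left them, time stands still between calls to the robot, and variables do not carry over. Pictures are saved under pics/ and viewed, and the job is handed in when it is done.

Besides the shell and the picture viewer there is one more tool, called as name(argument=value, ...) on one line, values as JSON. arm_command: Moves the arm, as the interface text tells. Its arguments: {"type":"object","properties":{"plan":{"type":"array"},"force":{"type":"number"}},"required":["plan"]}

```bash
mkdir -p pics; cat > h.py <<'E'
import numpy as np, cv2
from workcell import manip
from scipy.spatial.transform import Rotation as R
def save(n,im): cv2.imwrite(f'pics/{n}.png',im[:,:,::-1])
E
python3 - <<'E'
from h import *
for n in ['scene','side','wrist']:
    s=manip.sense(); im=manip.capture(n); save(n+'0',im); np.save(n+'0.npy',im); print(n,manip.get_calibration(n))
print(s)
E
```

```text
scene {'fx': 411.36521108623583, 'fy': 411.36521108623583, 'cx': 263.9923469969184, 'cy': 188.73521582908447, 'xyz': array([ 0.81651421, -0.49080965,  0.78410045]), 'rotation': array([-2.32956507, -0.70623976,  0.26806608])}
side {'fx': 435.81427454854014, 'fy': 435.81427454854014, 'cx': 257.5792335992532, 'cy': 189.47879155637747, 'xyz': array([0.41408171, 0.78551855, 0.56371764]), 'rotation': array([-0.12844873,  2.6875137 , -1.55436576])}
wrist {'fx': 287.91590033055627, 'fy': 287.91590033055627, 'cx': 263.44174580083336, 'cy': 189.34966616642348, 'mount': array([[-5.53139985e-04, -9.47693317e-01, -3.19181878e-01,
         8.25588881e-02],
       [ 9.99999842e-01, -4.92094167e-04, -2.71899973e-04,
         1.70882094e-04],
       [ 1.00610246e-04, -3.19181978e-01,  9.47693439e-01,
        -1.18268517e-01],
       [ 0.00000000e+00,  0.00000000e+00,  0.00000000e+00,
         1.00000000e+00]])}
{'time_s': 0.1, 'joint_positions': array([-1.37928934e+00,  1.81463377e-01,  1.60790170e+00,  7.79655498e-06,
        1.35382025e+00, -2.06287069e-01]), 'qd': array([ 0.00104316, -0.00130027, -0.00208378, -0.001035  , -0.00108974,
       -0.00064277]), 'tau': array([ 7.24385682e-04, -4.45876408e+01, -3.52235985e+01, -1.85338490e-04,
        4.17193995e-03, -1.34900662e-05]), 'position': array([ 0.22268242, -0.52963111,  0.25547916]), 'ee_rot': array([-3.07809584e+00, -6.20424443e-01, -3.04298411e-05]), 'force': array([ 0.22350134, -0.80500492, -0.47479763]), 'ft_torque': array([-0.04184397, -0.02118565, -0.02580511]), 'grip_width': 0.9998094981947319}
```

View pics/scene0.png

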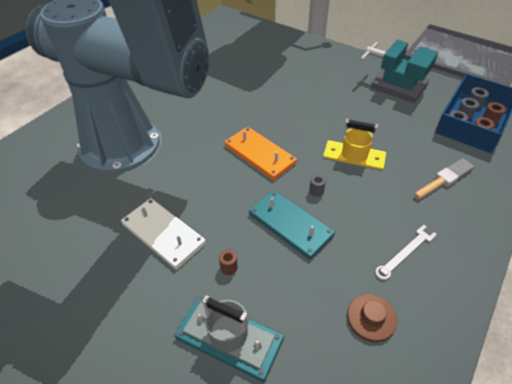

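View pics/side0.png

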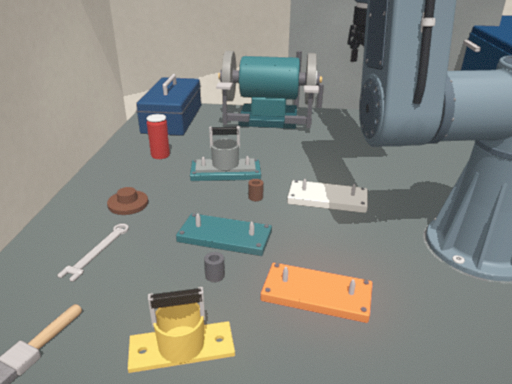

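View pics/wrist0.png

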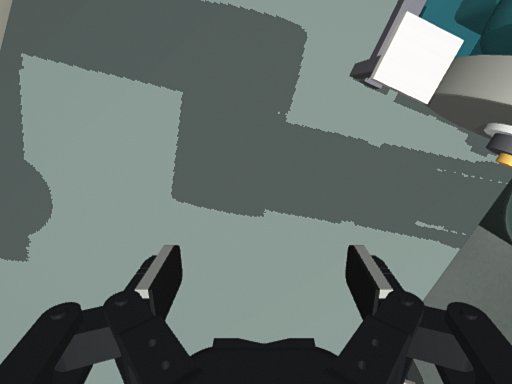

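The scene view shows these candidates. For the pot: yellow at scene (357,150), and grey on its stand at (227,325), which isn't wanted. For the stand: empty teal at (291,222), orange at (260,152), white at (163,232), and the occupied teal one at (229,335). I choose the yellow pot and the empty teal stand, and will check both in close crops.

```bash
python3 - <<'E'
from h import *
a=np.load('scene0.npy'); b=np.load('side0.npy')
def crop(n,im,x0,y0,w,h,s): save(n,cv2.resize(im[y0:y0+h,x0:x0+w],None,fx=s,fy=s,interpolation=cv2.INTER_CUBIC))
crop('c1',a,240,110,160,150,5)
crop('c2',b,110,200,175,175,3.4) if 0 else crop('c2',b,120,200,160,120,5)
crop('c3',b,115,270,140,110,5)
E
```

```text
(no output)
```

View pics/c1.png

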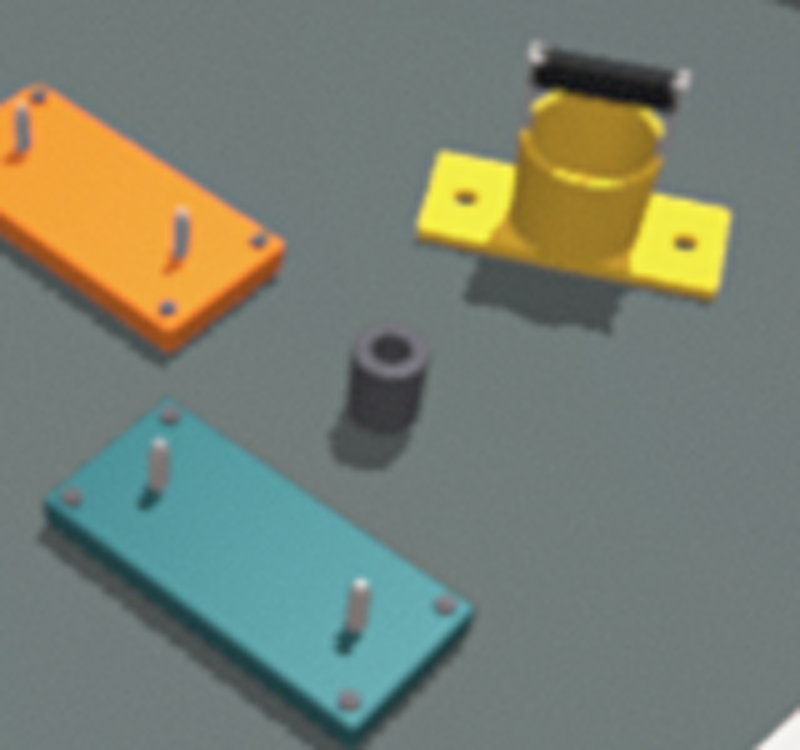

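View pics/c2.png

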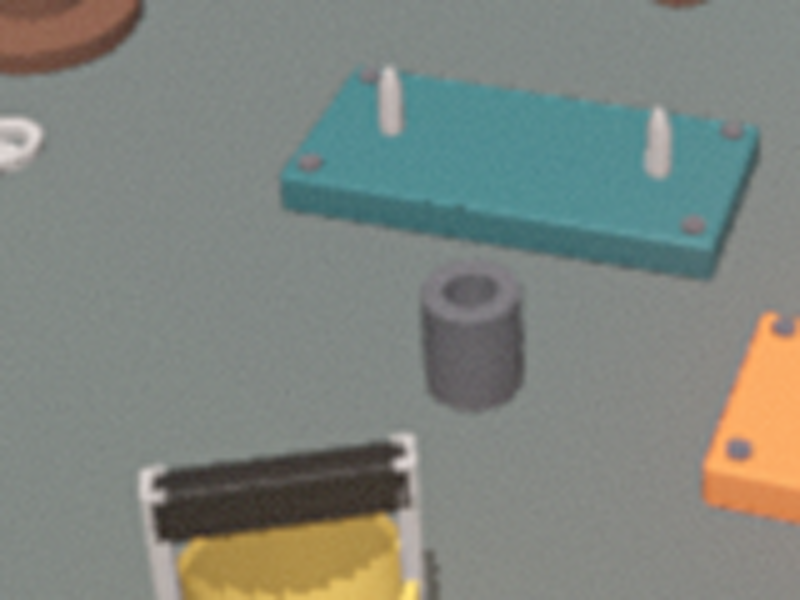

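View pics/c3.png

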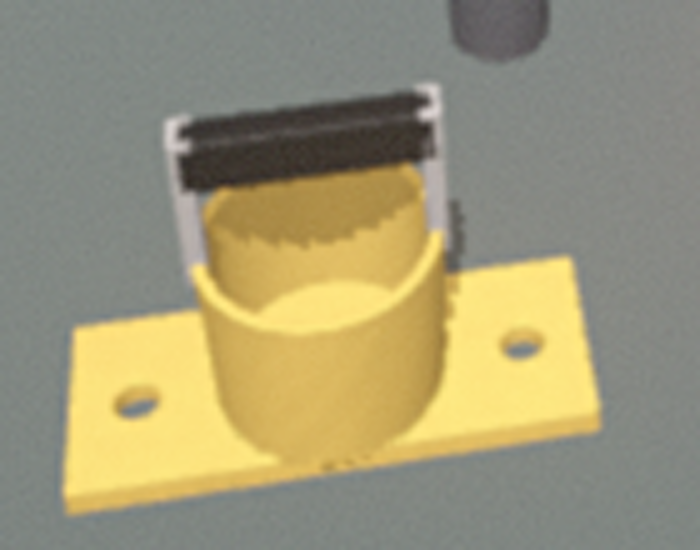

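The crops confirm it. The yellow pot has holes at c1 (466,198) and (685,243). The teal stand has bare pegs with tips at c1 (160,441) and (361,581). Next I fit poses from both views.

```bash
cat >> h.py <<'E'
def cam(n):
    c=manip.get_calibration(n); Rm=R.from_rotvec(c['rotation']).as_matrix()
    return c,Rm,c['xyz']
def camw(s):
    c=manip.get_calibration('wrist'); T=np.eye(4);T[:3,:3]=R.from_rotvec(s['ee_rot']).as_matrix();T[:3,3]=s['position']
    M=T@c['mount']; return c,M[:3,:3],M[:3,3]
def proj(C,P):
    c,Rm,t=C; p=(np.atleast_2d(P)-t)@Rm
    return np.c_[c['fx']*p[:,0]/p[:,2]+c['cx'],c['fy']*p[:,1]/p[:,2]+c['cy']]
def unproj(C,uv,z):
    c,Rm,t=C; d=Rm@np.array([(uv[0]-c['cx'])/c['fx'],(uv[1]-c['cy'])/c['fy'],1]); return t+d*(z-t[2])/d[2]
def px(x0,y0,s,pts): return (np.array(pts,float)+.5)/s-.5+np.array([x0,y0])
from scipy.optimize import least_squares
def fit(obs,x0):
    # obs: list of (C, local Nx3, uv Nx2)
    def f(q):
        Rz=R.from_euler('z',q[2]).as_matrix()
        return np.concatenate([(proj(C,L@Rz.T+[q[0],q[1],0])-uv).ravel() for C,L,uv in obs])
    r=least_squares(f,x0,loss='soft_l1'); return r.x,r.fun
E
python3 - <<'E'
from h import *
A=cam('scene');B=cam('side')
for nm,ps,pside,L in [
 ('pot',[(466,198),(685,243),(438,151),(732,207),(418,233),(716,291)],None,None)]:
    pass
ph=px(240,110,5,[(466,198),(685,243),(438,151),(732,207),(418,233),(716,290)])
sh=px(115,270,5,[(523,344),(137,402),(600,415),(66,495),(571,258),(75,327)])
# order holes -x,+x ; corners defined in scene: far-left, far-right, near-left, near-right
for u in ph: print('pot scene',unproj(A,u,.008).round(4))
for u in sh: print('pot side',unproj(B,u,.008).round(4))
st=px(240,110,5,[(155,491),(356,630),(160,441),(361,581),(168,400),(473,608),(45,502),(350,722)])
ss=px(120,200,5,[(657,176),(392,133),(659,108),(390,68),(710,250),(283,182),(758,128),(362,70)])
zz=[.02,.02,.05,.05]+[.02]*4
for u,v,z in zip(st,ss,zz): print('st',unproj(A,u,z).round(4),unproj(B,v,z).round(4))
E
```

```text
pot scene [0.5113 0.3075 0.008 ]
pot scene [0.626  0.3415 0.008 ]
pot scene [0.4803 0.3333 0.008 ]
pot scene [0.6361 0.3821 0.008 ]
pot scene [0.5025 0.2683 0.008 ]
pot scene [0.654  0.3174 0.008 ]
pot side [0.5119 0.3065 0.008 ]
pot side [0.6273 0.3408 0.008 ]
pot side [0.4837 0.3315 0.008 ]
pot side [0.6375 0.3757 0.008 ]
pot side [0.5019 0.2692 0.008 ]
pot side [0.6564 0.314  0.008 ]
st [0.4872 0.0306 0.02  ] [0.4882 0.0376 0.02  ]
st [0.6065 0.0135 0.02  ] [0.6061 0.0181 0.02  ]
st [0.4857 0.0365 0.05  ] [0.4882 0.0307 0.05  ]
st [0.6037 0.0179 0.05  ] [0.6064 0.0125 0.05  ]
st [0.4609 0.0826 0.02  ] [0.4618 0.0858 0.02  ]
st [0.6448 0.0537 0.02  ] [0.6441 0.0584 0.02  ]
st [ 0.4474 -0.004   0.02  ] [ 0.4479 -0.0025  0.02  ]
st [ 0.6283 -0.0304  0.02  ] [ 0.6299 -0.0297  0.02  ]
```

```bash
cat >> h.py <<'E'
def Rdown(yaw): # tool z down, tool x at heading yaw
    x=np.array([np.cos(yaw),np.sin(yaw),0]);z=np.array([0,0,-1.]);return np.c_[x,np.cross(z,x),z]
def delta(p,yaw,s=None):
    s=s or manip.sense(); Rc=R.from_rotvec(s['ee_rot']).as_matrix()
    rv=R.from_matrix(Rc.T@Rdown(yaw)).as_rotvec(); d=Rc.T@(np.array(p)-s['position'])
    print('row',(rv/np.radians(5)).round(3),(d/.025).round(3),'dist',np.linalg.norm(d).round(3),'t',s['time_s'],'pos',s['position'].round(4))
E
python3 - <<'E'
from h import *
delta([.569,.324,.256],.29)
E
```

```text
row [-0.016 -0.002  1.235] [ 2.5999e+01 -2.6115e+01  2.6000e-02] dist 0.921 t 0.15 pos [ 0.2227 -0.5297  0.2556]
```

arm_command(plan=[[[0, 0, 1.235, 26, -26.1, 0, 1], [0, 0, 1.235, 26, -26.1, 0, 1], [0, 0, 1.235, 26, -26.1, 0, 1], [0, 0, 1.235, 26, -26.1, 0, 1], [0, 0, 1.235, 26, -26.1, 0, 1], [0, 0, 1.235, 26, -26.1, 0, 1], [0, 0, 1.235, 26, -26.1, 0, 1], [0, 0, 1.235, 26, -26.1, 0, 1], [0, 0, 1.235, 26, -26.1, 0, 1], [0, 0, 1.235, 26, -26.1, 0, 1], [0, 0, 1.235, 26, -26.1, 0, 1], [0, 0, 1.235, 26, -26.1, 0, 1]]], force=50)

```text
time_s: 1.35
position: [0.4488, 0.028, 0.2564]
ee_rot: [3.108, 0.454, 0.001]
force: [1.1, -1.1, 0.5]
grip_width: 1.001
```

```bash
python3 - <<'E'
from h import *
delta([.569,.324,.256],.29)
E
```

```text
row [ 0.005 -0.007  0.002] [ 7.996 -9.969  0.018] dist 0.319 t 1.35 pos [0.4488 0.028  0.2564]
```

arm_command(plan=[[[0, 0, 0, 8, -9.97, 0, 1], [0, 0, 0, 8, -9.97, 0, 1], [0, 0, 0, 8, -9.97, 0, 1], [0, 0, 0, 8, -9.97, 0, 1], [0, 0, 0, 8, -9.97, 0, 1], [0, 0, 0, 8, -9.97, 0, 1], [0, 0, 0, 8, -9.97, 0, 1], [0, 0, 0, 8, -9.97, 0, 1], [0, 0, 0, 8, -9.97, 0, 1], [0, 0, 0, 8, -9.97, 0, 1]]])

```text
time_s: 2.35
position: [0.5685, 0.3208, 0.256]
ee_rot: [3.108, 0.453, -0.001]
force: [-0.2, 0.3, -1.0]
grip_width: 0.999
```

```bash
python3 - <<'E'
from h import *
delta([.569,.324,.256],.29)
s=manip.sense(); im=manip.capture('wrist'); save('w1',im); np.save('w1.npy',im); np.save('w1s.npy',np.r_[s['position'],s['ee_rot']])
C=camw(s); print(np.abs(s['qd']).max())
Rz=R.from_euler('z',.29).as_matrix()
L=np.array([[-.06,0,.008],[.06,0,.008],[-.039,0,.115],[.039,0,.115],[.08,.032,.008],[.08,-.032,.008]])
print(proj(C,L@Rz.T+[.569,.324,0]).round(1))
E
```

```text
row [ 0.004  0.01  -0.009] [ 0.055 -0.118  0.002] dist 0.003 t 2.35 pos [0.5685 0.3208 0.256 ]
0.009612505856468485
[[261.2 201.6]
 [260.9 110.4]
 [260.4 220.8]
 [260.  141.7]
 [234.3  93.3]
 [287.3  93.2]]
```

View pics/w1.png

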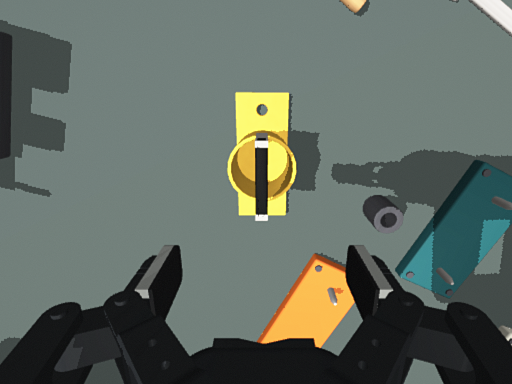

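The wrist view shows the pot where predicted: far hole at (262,110), handle from (262,138) to (261,218). I'll enlarge it to refine the yaw.

```bash
python3 - <<'E'
from h import *
im=np.load('w1.npy'); save('w1c',cv2.resize(im[85:225,215:315],None,fx=4,fy=4,interpolation=cv2.INTER_CUBIC))
E
```

```text
(no output)
```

View pics/w1c.png

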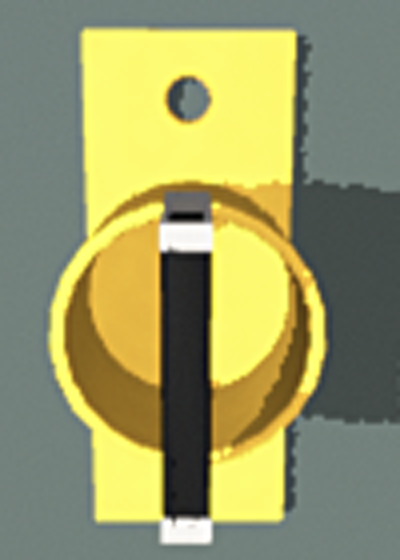

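```bash
python3 - <<'E'
from h import *
v=np.load('w1s.npy'); s=dict(position=v[:3],ee_rot=v[3:]); C=camw(s)
uv=px(215,85,4,[(82,30),(297,30),(95,521),(285,521),(188,99)])
L=np.array([[.08,.032,.008],[.08,-.032,.008],[-.08,.032,.008],[-.08,-.032,.008],[.06,0,.008]])
q,f=fit([(C,L,uv)],[.569,.324,.29]);print(q.round(4),f.round(1))
A=cam('scene');B=cam('side')
ua=px(240,110,5,[(466,198),(685,243),(438,151),(732,207),(418,233),(716,290)])
ub=px(115,270,5,[(523,344),(137,402),(600,415),(66,495),(571,258),(75,327)])
La=np.array([[-.06,0,.006],[.06,0,.006],[-.08,.032,.008],[.08,.032,.008],[-.08,-.032,.008],[.08,-.032,.008]])
Lb=La
print(fit([(A,La,ua),(B,Lb,ub)],[.569,.324,.29]))
print(fit([(C,L,uv),(A,La,ua),(B,Lb,ub)],[.569,.324,.29])[0])
print('bar mid', unproj(C,px(215,85,4,[(186.5,250)])[0],.115),unproj(C,px(215,85,4,[(186.5,517)])[0],.115))
E
```

```text
[0.5703 0.3231 0.2888] [ 0.2  0.2 -0.5  0.2  0.6 -0.5 -0.7 -0.5  0.3  0.2]
(array([0.56960754, 0.32292623, 0.28718254]), array([-1.16745432e-01,  9.63715701e-01,  1.13200166e-03,  1.02209196e+00,
        7.22663483e-01,  9.35409723e-01, -4.25318469e-01,  1.38982115e+00,
        3.79712230e-02, -3.50584601e-01,  1.08345925e-01,  7.78808964e-01,
        1.21162664e-03,  5.55854129e-01,  4.21246774e-01,  4.44306998e-01,
       -4.94043583e-02, -3.00610260e-01,  3.28193798e-02,  3.50540340e-01,
       -7.43069024e-02,  1.81316639e-01,  4.39794310e-01,  4.96762743e-01]))
[0.56992741 0.3230124  0.28801826]
bar mid [0.60199145 0.33266592 0.115     ] [0.53897399 0.31412067 0.115     ]
```

```bash
python3 - <<'E'
from h import *
delta([.5700,.323,.150],.288);delta([.5700,.323,.111],.288)
E
```

```text
row [0.003 0.005 0.009] [ 0.081 -0.077  4.251] dist 0.106 t 2.4 pos [0.5687 0.3206 0.2563]
row [0.003 0.005 0.009] [ 0.081 -0.077  5.811] dist 0.145 t 2.4 pos [0.5687 0.3206 0.2563]
```

arm_command(plan=[[[0, 0, 0, 0.08, -0.08, 1.5, 1], [0, 0, 0, 0.08, -0.08, 3, 1], [0, 0, 0, 0.08, -0.08, 4.25, 1], [0, 0, 0, 0.08, -0.08, 4.25, 1], [0, 0, 0, 0.08, -0.08, 4.25, 1]]])

```text
time_s: 2.9
position: [0.5703, 0.3235, 0.1507]
ee_rot: [3.109, 0.452, -0.001]
force: [0.3, 0.0, 0.7]
grip_width: 0.998
```

```bash
python3 - <<'E'
from h import *
delta([.5700,.323,.111],.288)
s=manip.sense(); im=manip.capture('wrist'); save('w2',im); np.save('w2.npy',im); np.save('w2s.npy',np.r_[s['position'],s['ee_rot']])
E
```

```text
row [0.001 0.005 0.011] [-0.017  0.017  1.586] dist 0.04 t 2.9 pos [0.5703 0.3235 0.1507]
```

View pics/w2.png

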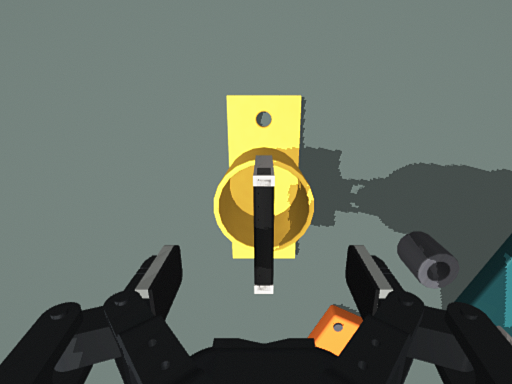

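The handle is centred at column 263, between the pads at 181 and 347. Descending and closing.

arm_command(plan=[[[0, 0, 0, 0, 0, 0.9, 1], [0, 0, 0, 0, 0, 1.58, 1], [0, 0, 0, 0, 0, 1.58, 1], [0, 0, 0, 0, 0, 1.58, -1], [0, 0, 0, 0, 0, 1.58, -1], [0, 0, 0, 0, 0, 1.58, -1], [0, 0, 0, 0, 0, 1.58, -1], [0, 0, 0, 0, 0, 1.58, -1], [0, 0, 0, 0, 0, 1.58, -1], [0, 0, 0, 0, 0, 1.58, -1]]], force=70)

```text
time_s: 3.95
position: [0.5706, 0.3242, 0.111]
ee_rot: [3.108, 0.454, 0.001]
force: [0.4, -2.5, 2.6]
grip_width: 0.13
```

```bash
python3 - <<'E'
from h import *
s=manip.sense(); im=manip.capture('wrist'); save('w3',im); print(s['force'],s['ft_torque'],s['grip_width']); print(R.from_rotvec(s['ee_rot']).as_matrix().round(4))
E
```

```text
[ 0.43786432 -2.45012074  2.61915178] [-0.30099791 -0.0161747   0.01001825] 0.12991085799668348
[[ 9.583e-01  2.859e-01  8.000e-04]
 [ 2.859e-01 -9.583e-01 -1.000e-04]
 [ 7.000e-04  4.000e-04 -1.000e+00]]
```

View pics/w3.png

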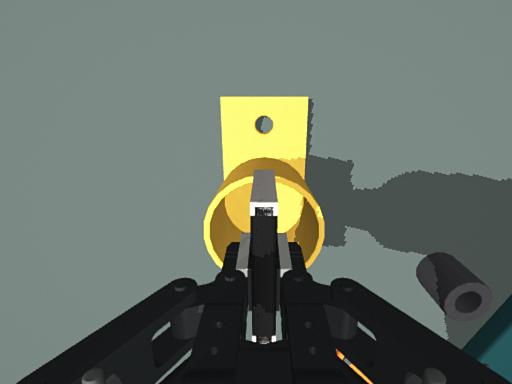

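The handle is gripped (opening 0.13, about 12 mm), with the pads either side at (264,250). Lifting slowly.

arm_command(plan=[[[0, 0, 0, 0, 0, -0.3, -1], [0, 0, 0, 0, 0, -0.8, -1], [0, 0, 0, 0, 0, -1.5, -1], [0, 0, 0, 0, 0, -2.3, -1], [0, 0, 0, 0, 0, -3.1, -1], [0, 0, 0, 0, 0, -3.9, -1], [0, 0, 0, 0, 0, -4.4, -1], [0, 0, 0, 0, 0, -4.6, -1], [0, 0, 0, 0, 0, -4.6, -1], [0, 0, 0, 0, 0, -4.6, -1]]])

```text
time_s: 5.0
position: [0.5696, 0.3242, 0.2245]
ee_rot: [3.108, 0.454, -0.003]
force: [-1.1, 0.4, -6.6]
grip_width: 0.126
```

```bash
python3 - <<'E'
from h import *
s=manip.sense(); print(s['force'],s['ft_torque'],s['grip_width'],s['time_s'])
im=manip.capture('wrist'); save('w4',im);np.save('w4.npy',im); np.save('w4s.npy',np.r_[s['position'],s['ee_rot']])
im=manip.capture('side'); save('s4',im);np.save('s4.npy',im)
delta([.546,.0255,.226],-.156)
E
```

```text
[-1.11508243  0.35172662 -6.58184738] [-0.01062311 -0.03302454  0.02290971] 0.1256977971292086 5.0
row [0.008 0.029 5.111] [-4.315 11.177 -0.067] dist 0.3 t 5.1 pos [0.5695 0.3241 0.224 ]
```

View pics/w4.png

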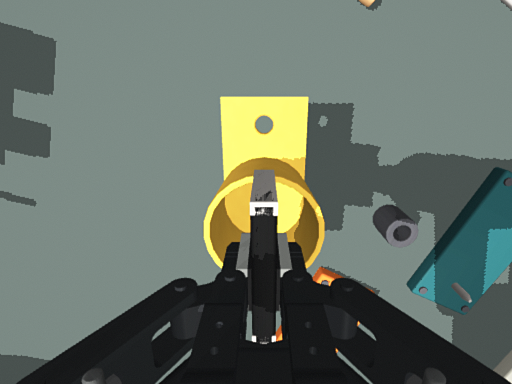

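View pics/s4.png

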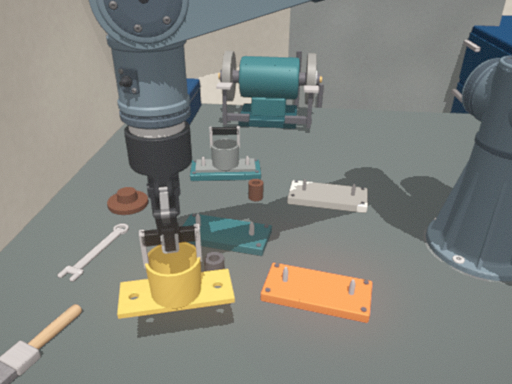

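The lift is clean. The force of about -6.6 N fits the pot's weight, the pot still sits square in the jaws with its hole at (264,125), and nothing else moved. Next I stop beside the stand so the wrist camera can measure the pegs.

```bash
python3 - <<'E'
from h import *
delta([.566,.154,.226],-.156)
E
```

```text
row [0.008 0.029 5.111] [-2.078  6.48  -0.074] dist 0.17 t 5.1 pos [0.5695 0.3241 0.224 ]
```

arm_command(plan=[[[0, 0, 0.3, -0.1, 0.4, -0.07, -1], [0, 0, 0.8, -0.3, 1.1, -0.07, -1], [0, 0, 1.5, -0.6, 2, -0.07, -1], [0, 0, 2.3, -0.95, 3, -0.07, -1], [0, 0, 3.1, -1.3, 4, -0.07, -1], [0, 0, 3.9, -1.6, 5, -0.07, -1], [0, 0, 4.6, -1.85, 5.8, -0.07, -1], [0, 0, 5, -2, 6.3, -0.07, -1], [0, 0, 5.11, -2.08, 6.48, -0.07, -1], [0, 0, 5.11, -2.08, 6.48, -0.07, -1], [0, 0, 5.11, -2.08, 6.48, -0.07, -1], [0, 0, 5.11, -2.08, 6.48, -0.07, -1]]])

```text
time_s: 6.3
position: [0.5666, 0.1551, 0.2272]
ee_rot: [-3.132, 0.242, 0.0]
force: [-0.6, 0.7, -5.8]
grip_width: 0.127
```

```bash
python3 - <<'E'
from h import *
s=manip.sense(); print(s['force'],s['ft_torque'],s['grip_width'],s['time_s'],abs(s['qd']).max())
im=manip.capture('wrist'); save('w5',im);np.save('w5.npy',im); np.save('w5s.npy',np.r_[s['position'],s['ee_rot']])
im=manip.capture('scene'); save('a5',im);np.save('a5.npy',im)
save('w5c',cv2.resize(np.load('w5.npy')[90:270,330:480],None,fx=3.3333,fy=3.33333,interpolation=cv2.INTER_CUBIC))
E
```

```text
[-0.55531824  0.65232021 -5.76566501] [-0.05898821 -0.00263405 -0.06512491] 0.1272330538544458 6.3 0.0034619617465827717
```

View pics/w5.png

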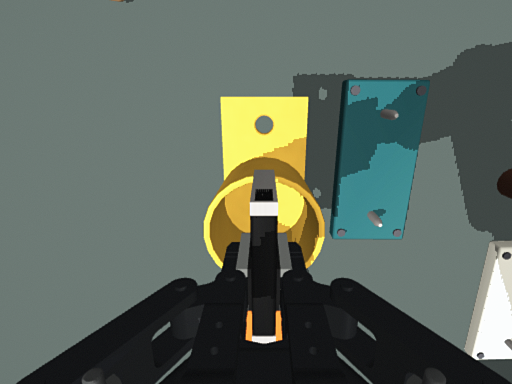

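View pics/w5c.png

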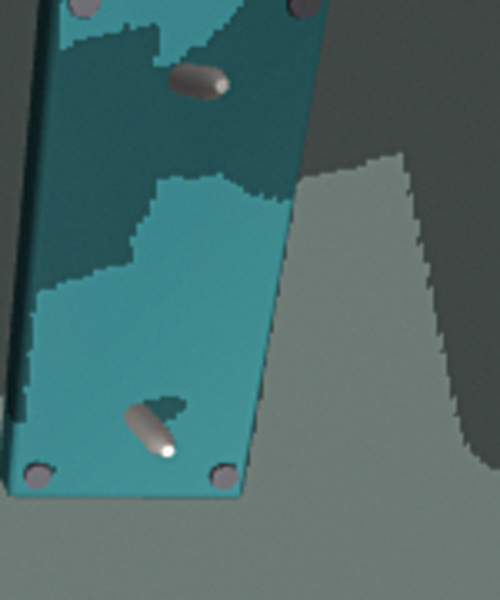

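```bash
python3 - <<'E'
from h import *
im=np.load('w5.npy')
save('w5d',cv2.resize(im[70:140,200:440],None,fx=3.3333,fy=3.33333,interpolation=cv2.INTER_CUBIC))
save('w5e',cv2.resize(im[190:250,320:420],None,fx=6,fy=6,interpolation=cv2.INTER_CUBIC))
E
```

```text
(no output)
```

View pics/w5d.png

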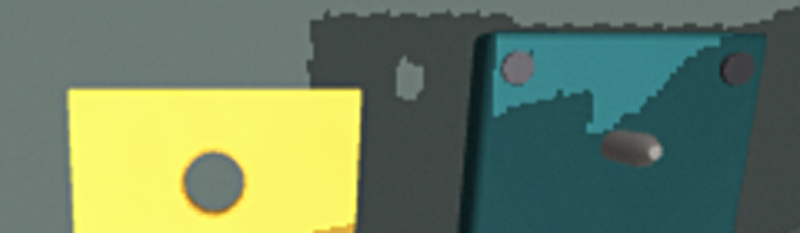

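View pics/w5e.png

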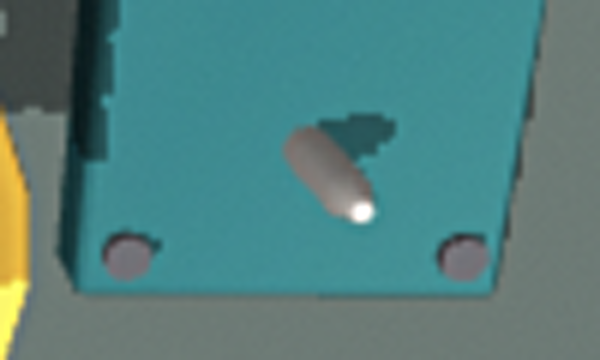

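View pics/a5.png

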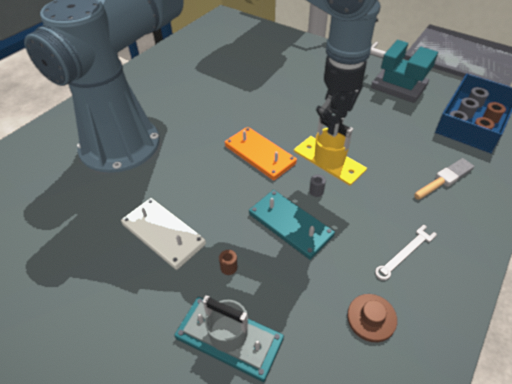

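```bash
python3 - <<'E'
from h import *
v=np.load('w5s.npy'); s=dict(position=v[:3],ee_rot=v[3:]); C=camw(s)
u1=px(200,70,3.33333,[(494,33),(767,34),(654,151)]); u2=px(320,190,6,[(77,291),(492,295),(362,211)])
# yaw ~ -.156 : +x top of image; left = +y
L=np.array([[.095,.045,.02],[.095,-.045,.02],[.06,0,.05],[-.095,.045,.02],[-.095,-.045,.02],[-.06,0,.05]])
uv=np.r_[u1,u2]; q0=[.546,.0255,-.156]
qw,f=fit([(C,L,uv)],q0); print('wrist',qw.round(4),f.round(1))
for u,l in zip(uv,L): print(unproj(C,u,l[2]).round(4))
A=cam('scene');B=cam('side')
Ls=np.array([[-.06,0,.05],[.06,0,.05],[-.095,.045,.02],[.095,.045,.02],[-.095,-.045,.02],[.095,-.045,.02]])
ua=px(240,110,5,[(160,441),(361,581),(168,400),(473,608),(45,502),(350,722)])
ub=px(120,200,5,[(659,108),(390,68),(710,250),(283,182),(758,128),(362,70)])
Lb=Ls[[0,1,2,3,4,5]]
for nm,o in [('scene',[(A,Ls,ua)]),('side',[(B,Lb,ub)]),('both',[(A,Ls,ua),(B,Lb,ub)]),('all',[(A,Ls,ua),(B,Lb,ub),(C,L,uv)])]:
    q,f=fit(o,q0);print(nm,q.round(4),np.abs(f).max().round(1))
# pot in tool
T=s['position'][2]
zt=T-.111+.008
up=px(200,70,3.33333,[(68,89),(361,89),(213,183)])
for u in up: print('tool frame',(R.from_rotvec(s['ee_rot']).inv().apply(unproj(C,u,zt)-s['position'])).round(4))
E
```

```text
wrist [ 0.5472  0.025  -0.1608] [-1.7 -0.8  1.5 -0.6  0.2  0.3 -0.9  1.2  0.9  0.9 -0.1 -0.1]
[0.6471 0.0524 0.02  ]
[ 0.6334 -0.0331  0.02  ]
[0.6068 0.0155 0.05  ]
[0.4621 0.0833 0.02  ]
[ 0.4477 -0.0031  0.02  ]
[0.4879 0.0344 0.05  ]
scene [ 0.5448  0.0263 -0.1623] 1.7
side [ 0.5467  0.0254 -0.1654] 1.3
both [ 0.5458  0.0259 -0.1612] 2.0
all [ 0.5468  0.025  -0.161 ] 2.5
tool frame [ 0.0798 -0.0318  0.103 ]
tool frame [0.0798 0.0325 0.103 ]
tool frame [ 0.0596 -0.      0.103 ]
```

The wrist and fixed views put the stand at about (0.547, 0.025), yaw -0.160. They agree to within 1–2 mm. The pot is centred on the TCP to 0.3 mm. Moving above the stand, still high.

```bash
python3 - <<'E'
from h import *
delta([.547,.025,.226],-.160);delta([.547,.025,.176],-.160)
E
```

```text
row [-0.002  0.002  0.063] [0.027 5.261 0.048] dist 0.132 t 6.4 pos [0.5666 0.1551 0.2272]
row [-0.002  0.002  0.063] [0.027 5.261 2.048] dist 0.141 t 6.4 pos [0.5666 0.1551 0.2272]
```

arm_command(plan=[[[0, 0, 0.06, 0, 0.4, 0.05, -1], [0, 0, 0.06, 0, 1.2, 0.05, -1], [0, 0, 0.06, 0, 2.1, 0.05, -1], [0, 0, 0.06, 0.03, 3.1, 0.05, -1], [0, 0, 0.06, 0.03, 4.1, 0.05, -1], [0, 0, 0.06, 0.03, 4.8, 0.3, -1], [0, 0, 0.06, 0.03, 5.2, 0.8, -1], [0, 0, 0.06, 0.03, 5.26, 1.4, -1], [0, 0, 0.06, 0.03, 5.26, 1.9, -1], [0, 0, 0.06, 0.03, 5.26, 2.05, -1], [0, 0, 0.06, 0.03, 5.26, 2.05, -1], [0, 0, 0.06, 0.03, 5.26, 2.05, -1]]])

```text
time_s: 7.6
position: [0.5473, 0.0248, 0.1762]
ee_rot: [-3.131, 0.251, -0.0]
force: [0.4, -0.4, -5.3]
grip_width: 0.125
```

```bash
python3 - <<'E'
from h import *
delta([.547,.025,.176],-.160)
s=manip.sense(); print(s['force'],s['grip_width'],abs(s['qd']).max()); np.save('s6.npy',np.r_[s['position'],s['ee_rot']])
for n,b in [('wrist',(200,80,130,80,6)),('scene',(240,100,110,160,3.7)),('side',(165,150,130,110,5))]:
    im=manip.capture(n); np.save(n+'6.npy',im); save(n+'6',im)
    x,y,w,h,k=b; save(n+'6c',cv2.resize(im[y:y+h,x:x+w],None,fx=k,fy=k,interpolation=cv2.INTER_CUBIC))
E
```

```text
row [-0.001 -0.003 -0.002] [-0.013 -0.006  0.007] dist 0.0 t 7.6 pos [0.5473 0.0248 0.1762]
[ 0.37762592 -0.3842506  -5.32550563] 0.12500612313684234 0.012426618521321665
```

View pics/wrist6c.png

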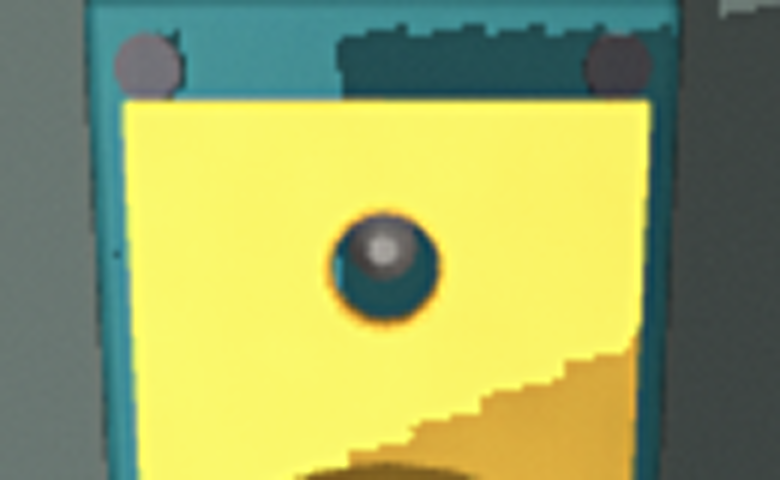

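View pics/scene6c.png

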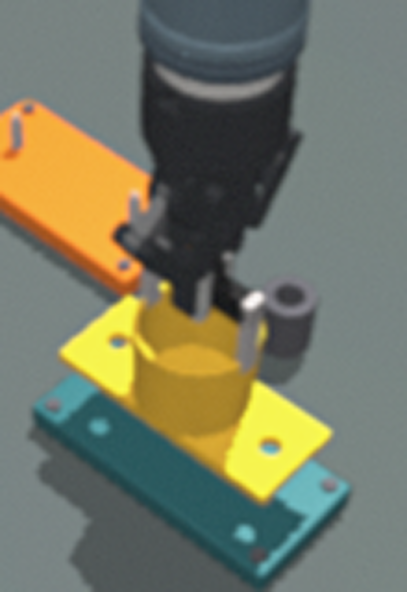

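View pics/side6c.png

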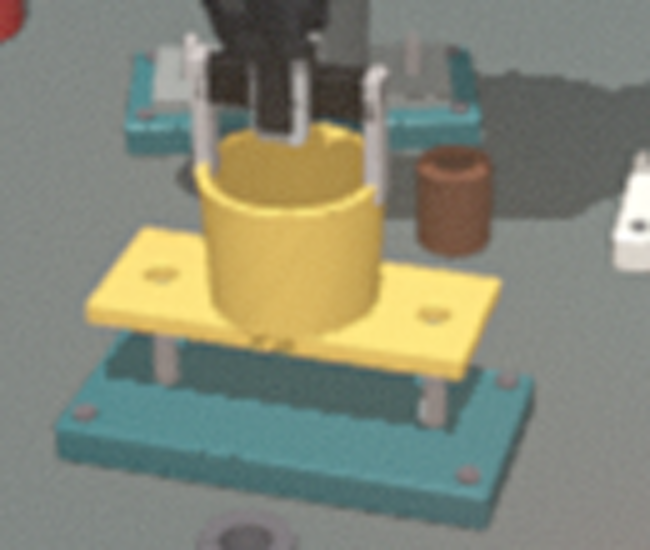

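The wrist crop shows the far peg tip at crop (384,250), inside the hole centred at (385,268). Checking that offset numerically.

```bash
python3 - <<'E'
from h import *
v=np.load('s6.npy'); s=dict(position=v[:3],ee_rot=v[3:]); C=camw(s)
Ri=R.from_rotvec(s['ee_rot']).inv()
for n,u,z in [('peg',(384,250),.05),('hole',(385,268),.0652+.008),('c1',(122,100),.0732),('c2',(651,100),.0732)]:
    print(n,Ri.apply(unproj(C,px(200,80,6,[u])[0],z)-s['position']).round(4))
E
```

```text
peg [0.0599 0.     0.1262]
hole [5.98e-02 1.00e-04 1.03e-01]
c1 [ 0.0799 -0.0319  0.103 ]
c2 [0.0799 0.0325 0.103 ]
```

Peg and hole agree within 0.2 mm. Lowering partway first, then checking.

arm_command(plan=[[[0, 0, 0, 0, 0, 0.1, -1], [0, 0, 0, 0, 0, 0.25, -1], [0, 0, 0, 0, 0, 0.4, -1], [0, 0, 0, 0, 0, 0.55, -1], [0, 0, 0, 0, 0, 0.7, -1], [0, 0, 0, 0, 0, 0.85, -1], [0, 0, 0, 0, 0, 1, -1], [0, 0, 0, 0, 0, 1.15, -1], [0, 0, 0, 0, 0, 1.25, -1], [0, 0, 0, 0, 0, 1.25, -1]]])

```text
time_s: 8.75
position: [0.5467, 0.0242, 0.1443]
ee_rot: [-3.131, 0.253, 0.001]
force: [-0.5, -0.9, -4.8]
grip_width: 0.126
```

```bash
python3 - <<'E'
from h import *
delta([.5472,.0249,.131],-.160)
s=manip.sense(); print(s['force'],s['ft_torque'],s['grip_width'])
for n,b in [('wrist',(200,80,130,80,6)),('side',(165,150,130,110,5))]:
    im=manip.capture(n)
    x,y,w,h,k=b; save(n+'7c',cv2.resize(im[y:y+h,x:x+w],None,fx=k,fy=k,interpolation=cv2.INTER_CUBIC))
E
```

```text
row [-0.     0.01  -0.014] [ 0.015 -0.029  0.532] dist 0.013 t 8.75 pos [0.5467 0.0242 0.1443]
[-0.53754956 -0.87214089 -4.80438598] [-0.00370687  0.06207304  0.01777296] 0.12596325974302053
```

View pics/side7c.png

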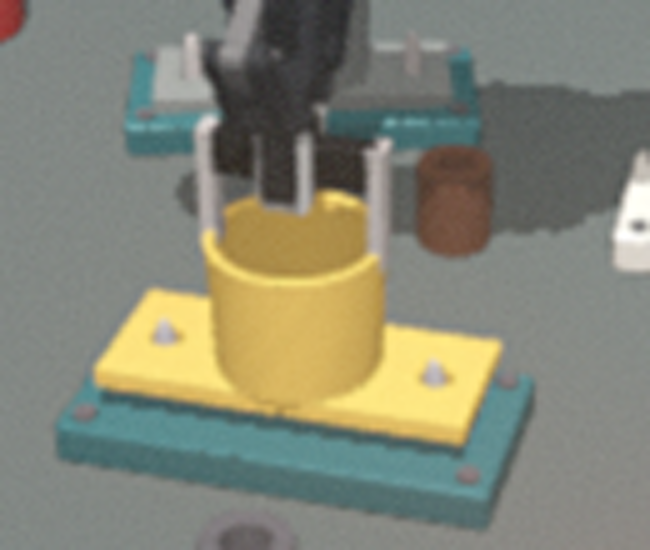

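View pics/wrist7c.png

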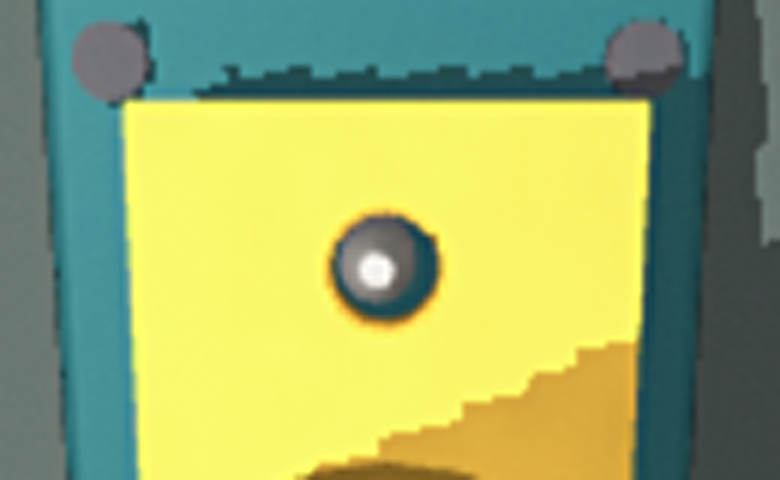

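Both pegs show through the holes: side crop (163,332) and (434,373). Lowering the last 12 mm slowly with a 0.7 mm correction.

arm_command(plan=[[[0, 0, 0, 0.01, -0.03, 0.1, -1], [0, 0, 0, 0.01, -0.03, 0.2, -1], [0, 0, 0, 0.01, -0.03, 0.29, -1], [0, 0, 0, 0.01, -0.03, 0.37, -1], [0, 0, 0, 0.01, -0.03, 0.43, -1], [0, 0, 0, 0.01, -0.03, 0.48, -1], [0, 0, 0, 0.01, -0.03, 0.51, -1], [0, 0, 0, 0.01, -0.03, 0.53, -1], [0, 0, 0, 0.01, -0.03, 0.53, -1]]])

```text
time_s: 9.75
position: [0.5474, 0.0249, 0.1315]
ee_rot: [-3.131, 0.253, -0.0]
force: [-0.5, 0.8, -5.8]
grip_width: 0.127
```

arm_command(plan=[[[0, 0, 0, 0, 0, 0.02, -1], [0, 0, 0, 0, 0, 0.04, -1], [0, 0, 0, 0, 0, 0.04, -1]]])

```text
time_s: 10.05
position: [0.5475, 0.0248, 0.131]
ee_rot: [3.131, -0.253, 0.0]
force: [-2.8, -0.1, -0.5]
grip_width: 0.128
```

arm_command(plan=[[[0, 0, 0, 0, 0, 0.02, -1], [0, 0, 0, 0, 0, 0.02, -1]]])

```text
time_s: 10.25
position: [0.5475, 0.0247, 0.131]
ee_rot: [3.131, -0.253, 0.0]
force: [-4.8, -0.9, 4.2]
grip_width: 0.128
```

```bash
python3 - <<'E'
from h import *
s=manip.sense(); print(s['force'],s['ft_torque'],s['position'])
for n,b in [('side',(165,150,130,110,5))]:
    im=manip.capture(n)
    x,y,w,h,k=b; save(n+'8c',cv2.resize(im[y:y+h,x:x+w],None,fx=k,fy=k,interpolation=cv2.INTER_CUBIC))
E
```

```text
[-4.80011844 -0.90472014  4.18116307] [-4.04702428e-02  7.41246816e-01  4.90729865e-04] [0.54750101 0.02470684 0.13097079]
```

View pics/side8c.png

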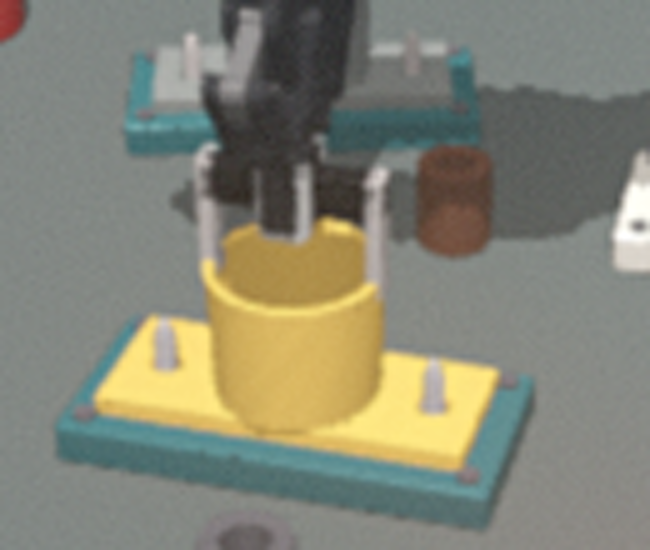

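The foot plate is flat on the slab with full pegs showing, and the upward reaction is now about 4 N plus the pot's weight. Releasing.

arm_command(plan=[[[0, 0, 0, 0, 0, 0, 0], [0, 0, 0, 0, 0, 0, 1], [0, 0, 0, 0, 0, 0, 1], [0, 0, 0, 0, 0, 0, 1], [0, 0, 0, 0, 0, 0, 1], [0, 0, 0, 0, 0, 0, 1], [0, 0, 0, 0, 0, 0, 1]]])

```text
time_s: 11.0
position: [0.5474, 0.0249, 0.13]
ee_rot: [-3.131, 0.253, 0.0]
force: [-0.2, 0.5, 0.8]
grip_width: 0.996
```

```bash
python3 - <<'E'
from h import *
s=manip.sense(); print(s['force'],s['ft_torque'],s['position'],s['grip_width'])
save('w9',manip.capture('wrist'))
E
```

```text
[-0.21397732  0.51129308  0.77642907] [ 0.05592754  0.02191292 -0.00835273] [0.547385   0.02491507 0.13002185] 0.9964113783494899
```

View pics/w9.png

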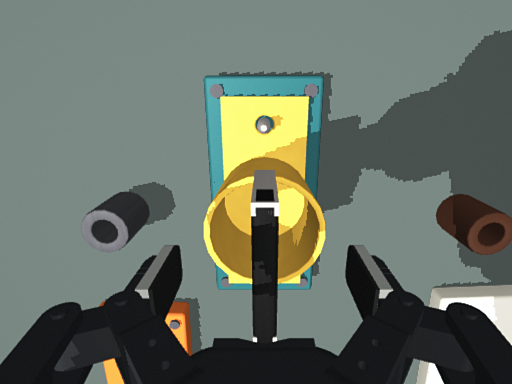

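The jaws are fully open and clear of the handle at (264,270), with both bushings standing. Raising straight up.

arm_command(plan=[[[0, 0, 0, 0, 0, -0.6, 1], [0, 0, 0, 0, 0, -1.6, 1], [0, 0, 0, 0, 0, -2.8, 1], [0, 0, 0, 0, 0, -4, 1], [0, 0, 0, 0, 0, -5, 1], [0, 0, 0, 0, 0, -5, 1], [0, 0, 0, 0, 0, -5, 1], [0, 0, 0, 0, 0, -5, 1]]])

```text
time_s: 11.85
position: [0.5467, 0.025, 0.2543]
ee_rot: [-3.131, 0.253, 0.002]
force: [0.2, 0.4, -0.6]
grip_width: 1.002
```

```bash
python3 - <<'E'
from h import *
s=manip.sense(); print(s['force'],s['position'],s['time_s'])
a=manip.capture('side'); b=manip.capture('scene'); w=manip.capture('wrist')
save('f_scene',b); save('f_wrist',w); save('f_side',cv2.resize(a[150:260,165:295],None,fx=5,fy=5,interpolation=cv2.INTER_CUBIC))
save('f_wc',cv2.resize(w[80:240,190:340],None,fx=3.75,fy=3.75,interpolation=cv2.INTER_CUBIC)); np.save('fs.npy',np.r_[s['position'],s['ee_rot']])
E
```

```text
[ 0.18149861  0.42791428 -0.63914145] [0.5467444  0.02500572 0.25429378] 11.85
```

View pics/f_scene.png

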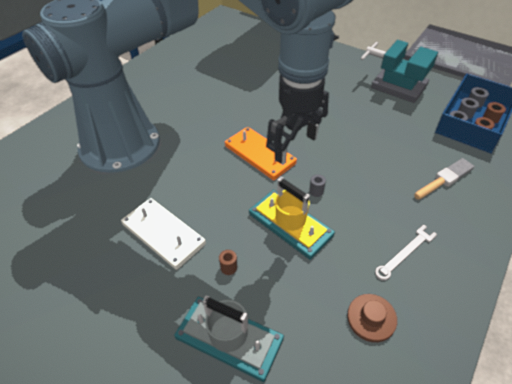

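View pics/f_side.png

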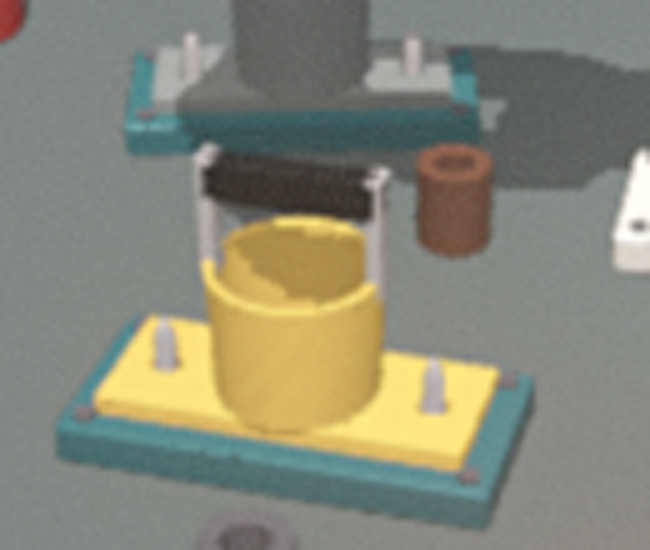

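View pics/f_wc.png

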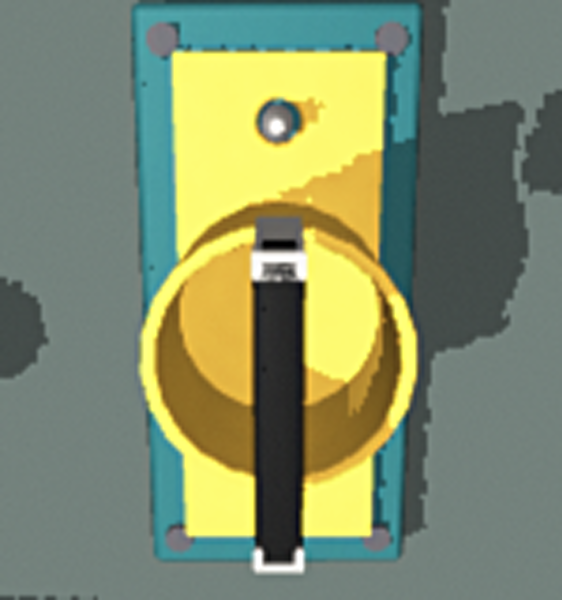

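The pot is seated flat and square on the teal stand at scene (291,222), with both pegs through. The grey pot is at scene (227,325) and the bushings at (317,186) and (228,262), all unchanged. The arm is clear, so I'm handing in.

```bash
python3 - <<'E'
from h import *
print(manip.hand_in())
E
```

```text
the job is handed in; nothing more can be done
None
```

The yellow pot is on the empty teal stand, released and sitting flat, and I handed the job in at about 12 s of the 38 s allowed. No verdict is reported at hand-in.

- **What I did:** I gripped the pot by its handle, carried it upright and lined it up over the pegs. In the wrist view, hole and peg agreed within 0.2 mm. I lowered it slowly until the stand took its weight, with about 4 N of extra push at the end, then opened the jaws and raised the arm clear.
- **Last checks:** In the final pictures the foot plate lies flat on the slab with both pegs through. The tool stood at z = 0.131 m on contact, the height expected for a fully seated pot. The grey pot and both bushings appear where they started; I checked these by eye and did not measure them.
- **Disagreements:** Before placing, the cameras differed by about 1–2 mm on where the stand was. I used the wrist view, which the hole-over-peg view then confirmed. No check failed.

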